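Hook the trapped key out of a chair-frame welding jig

ROBOT

A 7-joint arm with a two-finger parallel gripper is mounted at the origin on the work surface. World frame = base frame: x ahead of the robot, y to its left, z up, the work surface at z = 0. Lengths are in m, angles in degrees, forces in N, time in s.
With the tool pointing down it reaches from about 0.425 to 0.875 m from the base axis. Payload 4.7 kg.
Tool frame: the origin (TCP) lies at the very end of the fingers, on their centre line; the grasp point (between the pads) lies 19 mm behind it; z points along the fingers, y is the line along which they close (so a half turn about z gives the same grasp; the last joint's range is limited). The gripper opens to 87 mm and grips with 3 to 60 N. Pads are 19 mm wide; open, the fingers measure 117 mm over their backs; the gripper's body (75 mm by 190 mm) begins 51 mm behind the grasp point.
Start: joints at [-64.166, 18.392, -4.016, 83.108, 1.295, 78.541, -3.26], TCP at [0.275, 0.589, 0.223] pointing down, gripper open.
Joint ranges: [-163.93, 163.93], [-17.29, 119.83], [-79.2, 71.16], [3.27, 140.29], [-89.18, 269.18], [5.43, 117.66], [-154.24, 154.24]. Speed limits (degrees/s): [147.25, 147.25, 180, 180, 180, 180, 180].

INTERFACE

Orientations are given as [roll, pitch, yaw] about the fixed x, y, z axes, in that order (R = Rz(yaw) Ry(pitch) Rx(roll)).
In Python, from cell import get_obs, read_camera, sign_off, silhouettes gives the robot as it stands.
- The arm moves only by the tool play_rows, never from a script. Its argument "steps" is a list that holds one entry, the list of rows, each a list of 7 numbers: the shift along the tool's x, y, z in m, then the turn, a rotation vector about the tool's x, y, z in rad, then the finger opening in m, from 0 to 0.087. A call has 1 to 12 rows; each row shifts and turns the commanded pose from where the row before left it, along the tool's axes as they then stand; what a row does not reach is not made up. A row lasts 1/10 s, in which the tool goes at most 50 mm and 8.59 degrees, less where a joint would pass 70% of its speed; a pose out of reach is approached as far as the arm can. A call is refused whole if a number of a shift passes 0.05 or a number of a turn 0.15, either way. A call with a gripper value outside its range is refused whole. The fingers move at their own pace and stop on an object; "force" is the grip in N (left out, the last holds). Time passes only in rows, so rows that do not move let the fingers close. It gives the time, the measured TCP pose, the force, the opening and the grip force at its end, in the units of the state.
- get_obs(): the state, without advancing time (a new reading comes with each control period).
- read_camera(name): name is "side" or "top" or "wrist"; returns a dict with "frame" (384x512x3 uint8, red, green, blue), "intrinsics" (3x3 intrinsics, pixels), "k1" (the pictures are not rectified: a ray, as slopes to the right and down, at radius r is drawn at 1 + k1 r^2 times it, then the intrinsics apply), "view" (4x4, takes a point from world to camera coordinates). Camera axes: x right, y up, looking along -z (the intrinsics and any distortion apply to the point x, -y, -z); pixel columns grow to the right and rows downward; lengths in m; the calibration is good to about 2 mm. A picture is of the moment at which its call begins. There is no depth.
- sign_off(): hands the job in; it is judged then, once.
Trained networks look in the newest picture that a camera, given by its name, has taken for a name from the list of things; names that differ only in an ending like _2 or _b are one class to them, and where a whole thing is asked for, a point or a joint stands for the part that bears it (a point fixed in the world has none). Each returns a list of dicts, best first, with "p" (0 to 1); they miss things now and then, are a little off and sometimes report something else, mostly with a low value. They report only what shows in the picture. A call takes as long as a camera call. They do not tell look-alikes from the thing itself.
- silhouettes(camera, name): "pixels" (384x512 bool, what is visible of it) and "extent" ([left, top, right, bottom] in pixels, round what is visible of it).
The state is a dict: "time_s": time; "qpos": joint angles; "joint_velocities": joint speeds; "effort": joint torques, N m; "tool_pos": TCP position; "tool_rot": TCP orientation; "force": force on the tool from outside, world axes, zero at the start; "wrist_torque": the same for the moment, N m; "grip_width": finger opening in m; "grasp_force": force on a finger pad.
Only numpy, scipy, OpenCV 4.12 (cv2) and the standard library are available. Lean on these libraries where they do the work, as an engineer would, in place of code of your own. Each camera call takes 0.05 s, during which the arm holds its last target. There are 200 camera calls.

TASK

Take the hooked pick from its stand, reach its toe down into the narrow slot of the welding jig behind the trapped steel key, and drag the key all the way out of the block along the run-out until its nose is pulled up snug against the stop screw: a definite but gentle pull, never forced. Move the key only with the pick, keep the pick upright, do not lean hard on the jig, leave the key lying in the run-out clear of the slotted block, hang the pick back upright in its stand, and leave everything else on the bench where it is.

Things in the scene. Friction and masses are not known exactly. Their poses are not given: they have to be found in the camera images.
- jig: Fixed steel jig. Origin: on the bench, on the slot's centre line; x along the slot from run-out to closed end, z up. Base plate x -160 to 130 mm, 90 mm wide; its top, z = 12 mm, is the floor of slot and run-out. Slotted block: x -20 to 130 mm, 65 mm wide, top z = 38 mm; its slot is 15 mm wide, open above and at x = -20 mm, closed by a wall at x = 118 mm.
- runout (a point): Middle of the run-out's floor, at x = -89, y = 0, z = 12 mm of the jig (axes as the jig): the slot's 15 mm wide channel carried on in front of the block, x -158 to -20 mm of the jig, between low rails 8 mm thick and 12 mm high, open above.
- pad (a point): At x = 35, y = 6, z = 21 mm of the jig: small sprung brass pad in the slot's +y wall that pushes about 4 N sideways on the key. Dragging the key past it takes roughly 1 to 3 N; beyond it the key slides freely (under 1.5 N).
- stop: Fixed steel end plate 12 x 50 x 34 mm at the run-out's open end, axes as the jig; origin bottom centre, at x = -166 mm of the jig. A rigid stop screw, 9 mm thick, 20 mm up, sticks through it towards the slot. Its length is set anew each time and not measured: its end is between x = -140 and -100 mm of the jig and must be felt for: 2 N seats the key, 8 N forces it.
- key: Loose steel key, 0.08 to 0.15 kg, on the slot floor: bar 60 x 12 x 18 mm. Origin: centre of its underside, 25 to 45 mm along the jig's x at the start. Its x runs as the jig's: nose at -30 mm, rear face at 30 mm. Behind the rear face a tab at the top, x 30 to 41 mm, z 12 to 18 mm, 12 mm wide, leaves a 12 mm high gap under it for the pick's toe.
- pick: Loose hooked pick, 0.13 kg, hanging upright. Origin: on the shaft's axis, level with the toe's underside. Shaft 6 mm thick, z 0 to 38 mm; at its foot a toe 6 mm wide and high points to -x and ends at x = -17 mm. Flange 44 x 34 mm, z 34 to 38 mm. Wooden handle above: 40 mm along x, 16 mm along y, z 38 to 78 mm; grip it across the 16 mm, firmly, near z = 62 mm.
- stand: Fixed steel stand. Origin bottom centre; base 110 x 110 mm. Two rails along x, 70 mm long, 20 mm wide, tops at z = 61 mm, with a 16 mm gap between them, open above. The pick hangs with shaft and toe down in the gap, toe along the gap towards -x, flange on both rails: its origin is then at z = 27 mm of the stand, near x = y = 0.
- bush: bystander: short plain steel bush (tube) standing on end, 32 mm across, 30 mm high; origin at its underside
- spare_bar: bystander: plain steel bar 60 x 12 x 18 mm without a tail tab, lying on the bench between the jig and the stand; origin at the centre of its underside
- wrench: bystander: steel wrench lying on the bench
- hammer: bystander: hammer lying on the bench
- bracket: bystander: steel angle bracket 60 x 40 mm, 42 mm high, on the bench
- can: bystander: can, 66 mm across, 110 mm high
- offcut: bystander: square aluminium tube offcut 100 x 25 x 25 mm lying on the bench
Things that resemble listed ones, but are neither listed nor needed, are in the scene too. Leave any turquoise look-alike of the stand alone. What is shaped like the pick but red is not meant.

How it is judged:
By the outcome, as a careful person would: the job done as asked, in the order asked, and still so for the second after the job is handed in, with the robot touching nothing.
It also fails if it takes over 64 s, if anything falls off the work surface, if the arm or the gripper's body presses on something with over 40 N, if the wrist force passes 120 N, or if a joint passes its speed limit or range.

## Working session

There is one attempt and no reset: what is moved stays moved. The work goes in short steps, Python scripts to look and compute and a tool call to move; the robot and the scene stay as the last step left them, time stands still between calls to the robot, and variables do not carry over. Pictures are saved under pics/ and viewed, at most 10 in all, crops included, and the job is handed in when it is done.

Besides the shell and the picture viewer there is one more tool, called as name(argument=value, ...) on one line, values as JSON. play_rows: Moves the arm, as the interface text tells. Its arguments: {"type":"object","properties":{"steps":{"type":"array","items":{"type":"array","items":{"type":"array","items":{"type":"number"}}}},"force":{"type":"number"}},"required":["steps"]}

```bash
mkdir -p pics; ls; cat > h.py <<'E'
import numpy as np, cv2
from cell import get_obs, read_camera, sign_off, silhouettes
def ray(c,u,v):
    K=c["intrinsics"];k=c["k1"];d=np.array([(u-K[0][2])/K[0][0],(v-K[1][2])/K[1][1]])
    s=d.copy()
    for _ in range(20): s=d/(1+k*(s@s))
    V=np.array(c["view"]);R=V[:3,:3];o=-R.T@V[:3,3]
    return o,R.T@np.array([s[0],-s[1],-1])
def at(c,u,v,z):
    o,d=ray(c,u,v);return o+d*(z-o[2])/d[2]
def proj(c,P):
    V=np.array(c["view"]);p=V[:3,:3]@np.array(P,float)+V[:3,3];s=np.array([p[0],-p[1]])/-p[2]
    s=s*(1+c["k1"]*(s@s));K=c["intrinsics"];return np.array([K[0][0]*s[0]+K[0][2],K[1][1]*s[1]+K[1][2]])
def save(n,f,b=None,sc=1):
    if b: f=f[b[1]:b[3],b[0]:b[2]]
    cv2.imwrite("pics/"+n,cv2.resize(f[:,:,::-1],None,fx=sc,fy=sc,interpolation=cv2.INTER_CUBIC))
E
python3 - <<'E'
from h import *
C={n:read_camera(n) for n in("top","side","wrist")}
f=np.hstack([C["top"]["frame"],C["side"]["frame"]])
save("t.png",C["top"]["frame"],sc=1.5);save("s.png",C["side"]["frame"],sc=1.5)
for n in C:
  print(n,np.array(C[n]["view"]).round(3).tolist(),C[n]["intrinsics"],C[n]["k1"])
for n in("top","side"):
  for k in("jig","stop","key","pick","stand","spare_bar"):
    for d in silhouettes(n,k):
      m=d["pixels"];r=cv2.minAreaRect(np.argwhere(m)[:,::-1].astype(np.float32)) if m.any() else None
      print(n,k,round(d["p"],2),np.round(d["extent"]),[np.round(x,1) for x in r])
print(get_obs())
E
```

```text
pics
top [[-0.002, -1.0, -0.009, 0.003], [0.995, -0.003, 0.098, -0.556], [-0.098, -0.009, 0.995, -1.12], [0.0, 0.0, 0.0, 1.0]] [[398.49431792   0.         253.88143849]
 [  0.         398.49431792 188.0059253 ]
 [  0.           0.           1.        ]] -0.07991447104223615
side [[0.852, -0.523, -0.011, -0.453], [0.366, 0.58, 0.728, -0.239], [-0.374, -0.624, 0.686, -0.947], [0.0, 0.0, 0.0, 1.0]] [[417.49631983   0.         258.12652384]
 [  0.         417.49631983 199.65637733]
 [  0.           0.           1.        ]] -0.08982918499115977
wrist [[0.423, 0.906, -0.002, -0.651], [-0.863, 0.403, -0.304, 0.036], [-0.275, 0.13, 0.953, -0.391], [0.0, 0.0, 0.0, 1.0]] [[269.83912781   0.         259.39920575]
 [  0.         269.83912781 188.90248434]
 [  0.           0.           1.        ]] 0.0007875376230565392
top jig 0.58 [182. 142. 236. 245.] [array([207.6, 190. ]), array([ 31.7, 100. ]), np.float64(15.0)]
top stop 0.71 [189. 228. 204. 249.] [array([194.6, 238.5]), array([17.1, 17.9]), np.float64(58.0)]
top key 0.54 [206. 156. 220. 183.] [array([213.1, 168.5]), array([ 3.2, 21.8]), n
[... 1530 characters left out ...]
.75, 'qpos': array([-64.16527885,  18.38847068,  -4.01666804,  83.10713287,
         1.29560283,  78.53994083,  -3.26032968]), 'joint_velocities': array([ 0.01285217,  0.01471851,  0.08375607,  0.0218961 , -0.08110932,
       -0.09275807,  0.04512239]), 'effort': array([ 3.05847680e-04, -4.90997422e+01, -4.02448811e-01, -3.12738633e+01,
       -6.35813386e-02,  3.32524173e-02,  1.76565288e-05]), 'tool_pos': array([0.27501547, 0.58898901, 0.22262945]), 'tool_rot': array([1.79990378e+02, 3.11302179e-03, 1.54974394e+02]), 'force': array([-0.410988  ,  0.09909686, -0.0909782 ]), 'wrist_torque': array([-0.08264939, -0.00853387,  0.04570889]), 'grasp_force': 0.0, 'grip_width': 0.08702988275339123}
```

View pics/t.png

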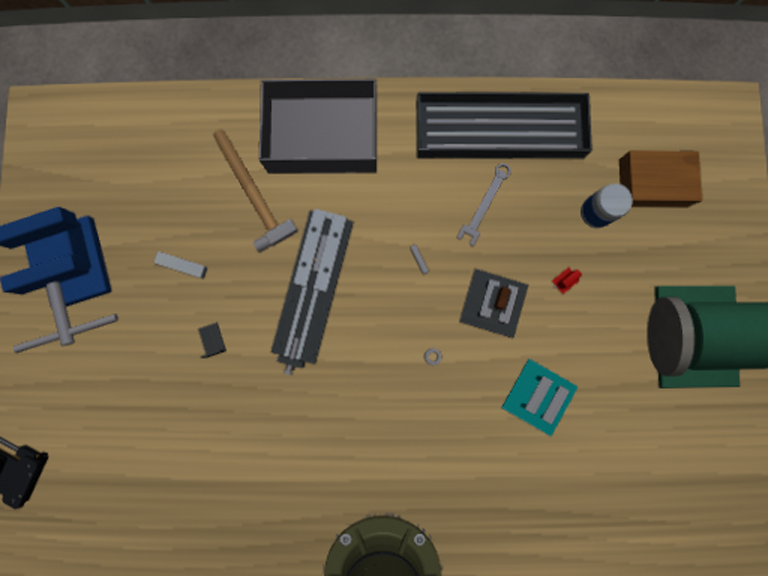

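View pics/s.png

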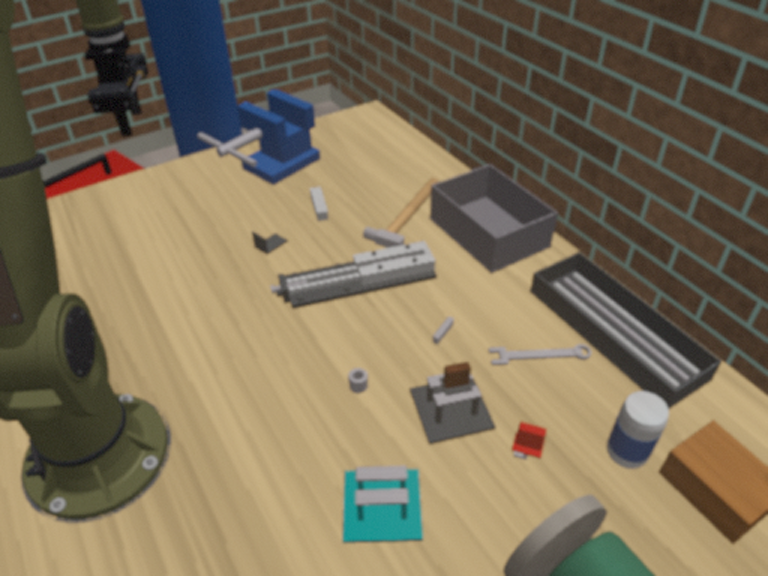

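```bash
python3 - <<'E'
from h import *
c=read_camera("top")
f=c["frame"];save("tc.png",np.hstack([f[130:260,170:250],f[160:235,295:360][:130].repeat(1,0) if 0 else cv2.copyMakeBorder(f[165:240,295:365],0,55,0,0,cv2.BORDER_CONSTANT)]),sc=5)
s=silhouettes("top","stand")[0]["pixels"]
r=cv2.minAreaRect(np.argwhere(s)[:,::-1].astype(np.float32));b=cv2.boxPoints(r)
print("stand base corners",[at(c,*p,0.006)[:2].round(3) for p in b])
r=cv2.minAreaRect(np.argwhere(silhouettes("top","jig")[0]["pixels"])[:,::-1].astype(np.float32));b=cv2.boxPoints(r)
print("jig",[at(c,*p,0.012)[:2].round(3) for p in b])
E
```

```text
stand base corners [array([ 0.314, -0.226]), array([ 0.411, -0.284]), array([ 0.354, -0.382]), array([ 0.258, -0.323])]
jig [array([0.424, 0.217]), array([0.707, 0.143]), array([0.682, 0.055]), array([0.401, 0.13 ])]
```

View pics/tc.png

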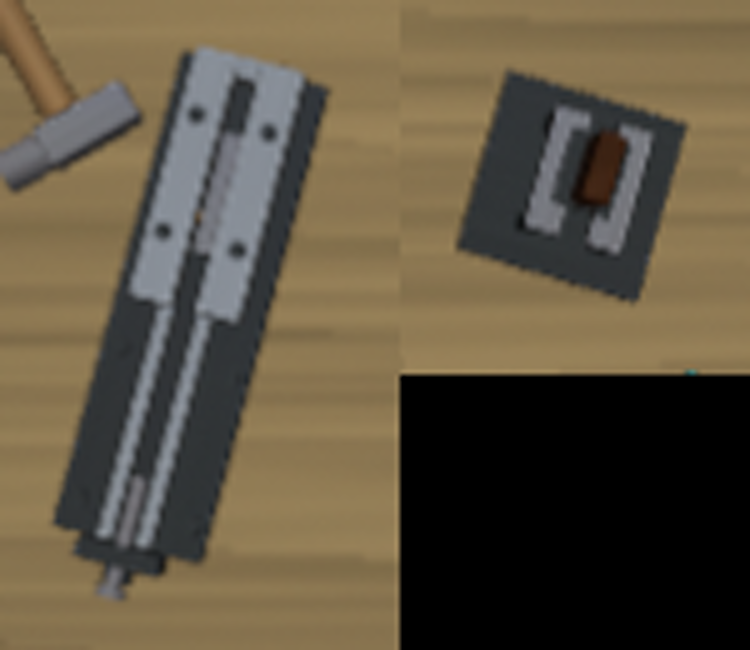

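```bash
python3 - <<'E'
from h import *
c=read_camera("top")
J=lambda x,y,z:at(c,170+x/5-.4,130+y/5-.4,z)
S=lambda x,y,z:at(c,295+(x-400)/5-.4,165+y/5-.4,z)
def p(n,L,z,F):
    P=np.array([F(x,y,z)[:2] for x,y in L]);print(n,P.round(4).tolist(),"mean",P.mean(0).round(4))
    return P
B=p("block BL BR FL FR",[(195,47),(303,77),(132,293),(240,320)],.038,J)
d=(B[0]+B[1]-B[2]-B[3]);print("yaw",np.degrees(np.arctan2(d[1],d[0])),np.linalg.norm(d)/2)
G=p("plate",[(184,53),(328,90),(205,562),(55,523)],.012,J)
d=G[0]+G[1]-G[2]-G[3];print("yaw",np.degrees(np.arctan2(d[1],d[0])),np.linalg.norm(d)/2)
K=p("key rear,nose",[(233,132),(205,253)],.030,J)
X=p("screw end",[(138,478)],.032,J)
b=p("base",[(507,70),(685,124),(636,300),(459,247)],.006,S)
d=b[0]+b[1]-b[2]-b[3];print("yaw",np.degrees(np.arctan2(d[1],d[0])),np.linalg.norm(d)/2)
p("rails",[(550,107),(653,128),(615,255),(525,228)],.061,S)
h=p("handle top back,front",[(613,133),(595,200)],.105,S)
E
```

```text
block BL BR FL FR [[0.6979, 0.1321], [0.6799, 0.0694], [0.5548, 0.1668], [0.5392, 0.1048]] mean [0.6179 0.1183]
yaw -13.865318977537507 0.1461449709278273
plate [[0.7001, 0.1419], [0.6774, 0.0564], [0.4011, 0.1268], [0.4235, 0.2143]] mean [0.5505 0.1348]
yaw -14.480866203448503 0.28558074102532605
key rear,nose [[0.6493, 0.1105], [0.5787, 0.1261]] mean [0.614  0.1183]
screw end [[0.4494, 0.1631]] mean [0.4494 0.1631]
base [[0.5853, -0.1812], [0.5531, -0.2856], [0.4502, -0.2544], [0.4815, -0.1514]] mean [ 0.5175 -0.2182]
yaw -16.438683106180278 0.10779094816486408
rails [[0.5577, -0.1968], [0.5458, -0.2545], [0.4749, -0.2316], [0.4901, -0.1816]] mean [ 0.5171 -0.2161]
handle top back,front [[0.5391, -0.223], [0.5031, -0.2126]] mean [ 0.5211 -0.2178]
```

play_rows(steps=[[[-0.034,-0.025,0,0,0,0,0.087],[-0.034,-0.025,0,0,0,0,0.087],[-0.034,-0.025,0,0,0,0,0.087],[-0.034,-0.025,0,0,0,0,0.087],[-0.034,-0.025,0,0,0,0,0.087],[-0.034,-0.025,0,0,0,0,0.087],[-0.034,-0.025,0,0,0,0,0.087],[-0.034,-0.025,0,0,0,0,0.087],[-0.034,-0.025,0,0,0,0,0.087],[-0.034,-0.025,0,0,0,0,0.087],[-0.034,-0.025,0,0,0,-0.09,0.087],[-0.034,-0.025,0,0,0,-0.09,0.087]]])

```text
time_s: 2.15
tool_pos: [0.5215, 0.1448, 0.223]
tool_rot: [180.0, 0.0, 165.5]
force: [0.0, 0.5, -0.8]
grip_width: 0.0871
grasp_force: 0.0
```

```bash
python3 - <<'E'
from h import *
import pickle
c=read_camera("wrist");pickle.dump(c,open("wj.pkl","wb"));save("wj.png",c["frame"],sc=1.55)
print(get_obs()["qpos"].round(1))
E
```

```text
[-33.4   5.   16.9  99.2  -1.2  75.9  58.9]
```

View pics/wj.png

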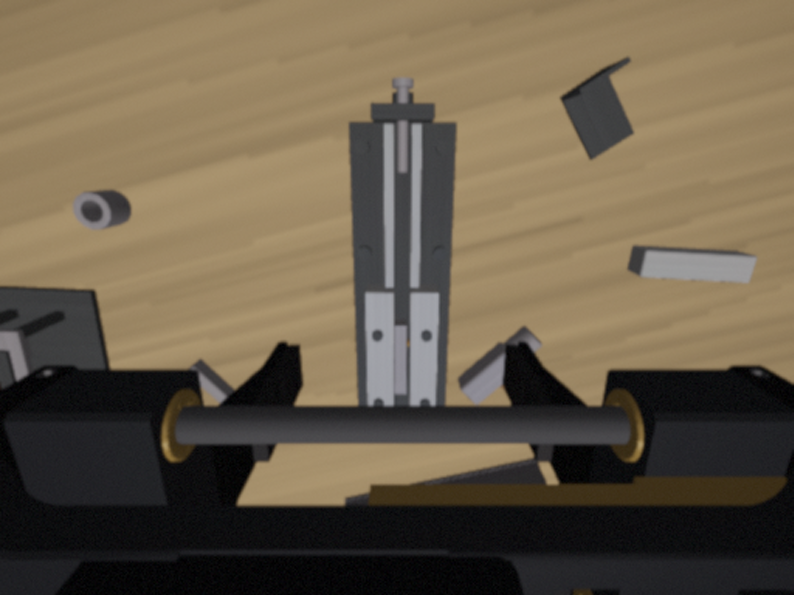

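play_rows(steps=[[[0,0,0,0,0,0.03,0.087],[-0.01,-0.034,0,0,0,0,0.087],[-0.01,-0.034,0,0,0,0,0.087],[-0.01,-0.034,0,0,0,0,0.087],[-0.01,-0.034,0,0,0,0,0.087],[-0.01,-0.034,0,0,0,0,0.087],[-0.01,-0.034,0,0,0,0,0.087],[-0.01,-0.034,0,0,0,0,0.087],[-0.01,-0.034,0,0,0,0,0.087],[-0.01,-0.034,0,0,0,0,0.087],[-0.01,-0.034,0,0,0,0,0.087],[0,0,0,0,0,0,0.087]]])

```text
time_s: 3.4
tool_pos: [0.5197, -0.2128, 0.2229]
tool_rot: [-179.8, 0.1, 163.1]
force: [0.3, 0.8, -0.2]
grip_width: 0.0869
grasp_force: 0.0
```

```bash
python3 - <<'E'
from h import *
import pickle
c=pickle.load(open("wj.pkl","rb"))
s=1.55
P=lambda x,y,z:at(c,x/s-.2,y/s-.2,z)[:2].round(4)
print("block front L R",P(366,292,.038),P(438,293,.038),"rails start mid-line",P(403.5,288,.024),P(403,125,.024))
print("plate stop-end corners",P(349,123,.012),P(456,123,.012),"screw end",P(403,172,.032),"key nose",P(400,325,.030),"tail?",P(400,394,.03))
c=read_camera("wrist");pickle.dump(c,open("ws.pkl","wb"));save("ws.png",c["frame"],sc=1.55)
E
```

```text
block front L R [0.5385 0.1098] [0.555  0.1701] rails start mid-line [0.5473 0.1412] [0.4151 0.1749]
plate stop-end corners [0.4016 0.1324] [0.4237 0.2179] screw end [0.4499 0.1659] key nose [0.5788 0.1297] tail? [0.6479 0.1117]
```

View pics/ws.png

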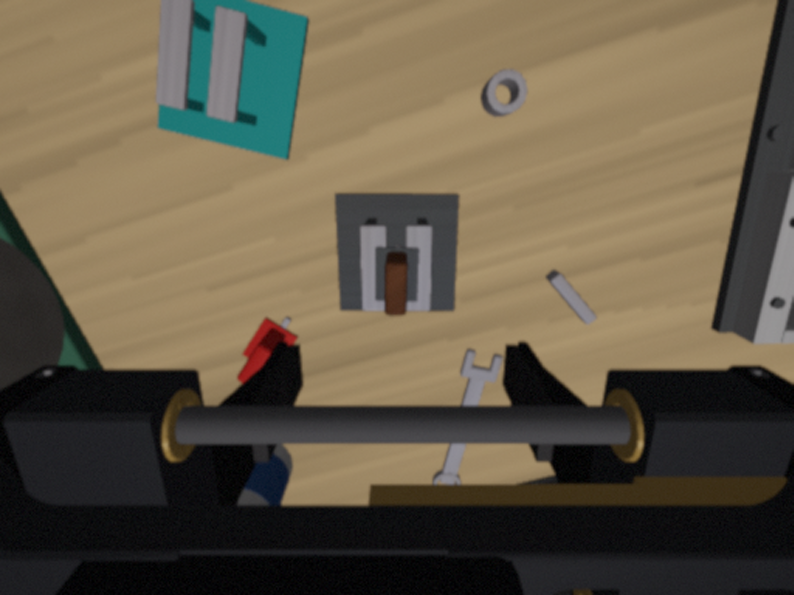

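```bash
python3 - <<'E'
from h import *
c=read_camera("side");f=c["frame"]
save("sc.png",f[235:300,270:340],sc=9)
c=read_camera("wrist")
# prediction: toe either way
c=read_camera("side")
a=np.radians(-16.5);u=np.array([np.cos(a),np.sin(a)]);o=np.array([.519,-.217])
for t in(-.017,0,.017,): 
  q=o+u*t;print(t,[((proj(c,[*q,z])-[270,235])*9).round(0) for z in(.027,.033,.061)])
E
```

```text
-0.017 [array([221., 287.]), array([222., 273.]), array([227., 205.])]
0 [array([282., 273.]), array([283., 259.]), array([290., 191.])]
0.017 [array([343., 259.]), array([344., 245.]), array([352., 177.])]
```

View pics/sc.png

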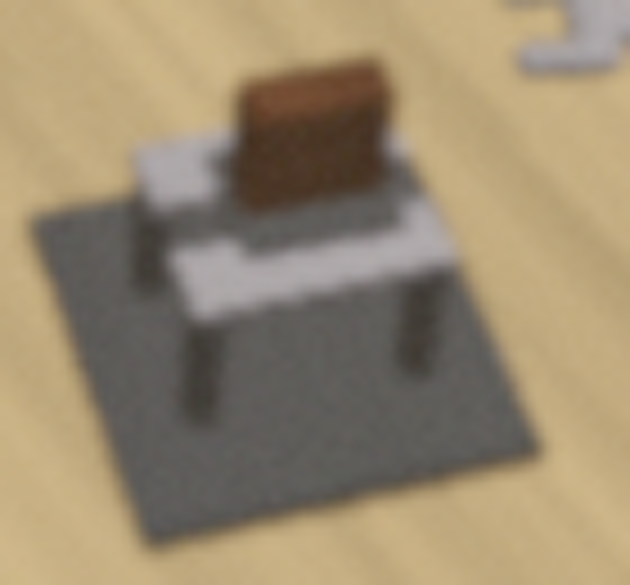

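```bash
python3 - <<'E'
from h import *
import pickle
c=pickle.load(open("ws.pkl","rb"))
s=1.55
P=lambda x,y,z:at(c,x/s-.2,y/s-.2,z)[:2]
print("handle",P(397,262,.105),P(396.5,314,.105))
b=[P(335,194,.004),P(459,194,.004),P(456,311,.004),P(340,311,.004)];print("base",np.round(b,4),np.mean(b,0).round(4))
d=b[2]+b[3]-b[0]-b[1];print(np.degrees(np.arctan2(d[1],d[0])),np.linalg.norm(d)/2)
r=[P(361,226,.061),P(432,226,.061),P(431,311,.061),P(362,311,.061)];print(np.round(r,4),np.mean(r,0))
o=get_obs();print(o["tool_pos"],o["tool_rot"],o["qpos"].round(1))
E
```

```text
handle [ 0.50226109 -0.20977173] [ 0.53839204 -0.22127115]
base [[ 0.45   -0.2527]
 [ 0.4819 -0.1476]
 [ 0.5879 -0.1781]
 [ 0.5554 -0.2854]] [ 0.5188 -0.2159]
-16.616290912662564 0.11033946337995384
[[ 0.4769 -0.2317]
 [ 0.4928 -0.1793]
 [ 0.5597 -0.1989]
 [ 0.5433 -0.2532]] [ 0.51816987 -0.21577276]
[ 0.52133761 -0.20559906  0.22239146] [ 1.79925662e+02 -1.93425104e-02  1.63700823e+02] [-12.1   8.   34.2  97.3  -4.7  76.2  96.7]
```

play_rows(steps=[[[-0.001,-0.005,0.025,0,0,0,0.06],[-0.001,-0.005,0.025,0,0,0,0.06],[0,0,0.025,0,0,0,0.06],[0,0,0.025,0,0,0,0.06],[0,0,0,0,0,0,0.06],[0,0,0,0,0,0,0.06],[0,0,0,0,0,0,0.06]]])

```text
time_s: 4.3
tool_pos: [0.5212, -0.2176, 0.1242]
tool_rot: [180.0, 0.1, 163.6]
force: [0.6, -0.6, 0.4]
grip_width: 0.0604
grasp_force: 0.0
```

```bash
python3 - <<'E'
from h import *
c=read_camera("wrist");save("ws2.png",c["frame"],[150,100,360,330],2.5)
o=get_obs();print(o["tool_pos"],o["tool_rot"])
R=cv2.Rodrigues(np.zeros(3))[0]
for x,y,z in [(0,0,.0)]: print(proj(c,o["tool_pos"]))
for h in [(-.02,-.008),(-.02,.008),(.02,-.008),(.02,.008)]:
  a=np.radians(-16.6);X=.5203+h[0]*np.cos(a)-h[1]*np.sin(a);Y=-.2155+h[0]*np.sin(a)+h[1]*np.cos(a)
  print(h,((proj(c,[X,Y,.105])-[150,100])*2.5).round(1))
E
```

```text
[ 0.52116322 -0.21787725  0.12425607] [1.79975393e+02 1.62314343e-01 1.63620869e+02]
[256.44261897 236.41116581]
(-0.02, -0.008) [245.7 240.3]
(-0.02, 0.008) [302.3 240.5]
(0.02, -0.008) [246.8 365.9]
(0.02, 0.008) [300.1 366. ]
```

View pics/ws2.png

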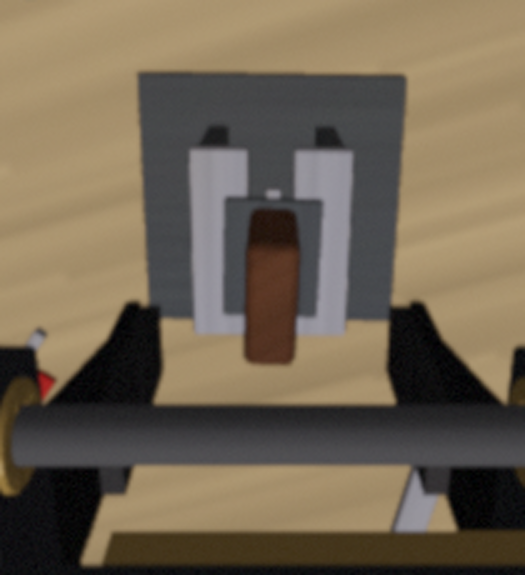

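play_rows(steps=[[[0.002,0.001,0.018,0,0,0,0.06],[0,0,0.018,0,0,0,0.06],[0,0,0.012,0,0,0,0.06],[0,0,0.004,0,0,0,0.06],[0,0,0,0,0,0,0.03],[0,0,0,0,0,0,0.0],[0,0,0,0,0,0,0.0],[0,0,0,0,0,0,0.0],[0,0,0,0,0,0,0.0],[0,0,0,0,0,0,0.0]]], force=45)

```text
time_s: 5.35
tool_pos: [0.5184, -0.2165, 0.0708]
tool_rot: [180.0, 0.0, 163.6]
force: [0.3, -0.1, -1.0]
grip_width: 0.0198
grasp_force: 0.0
```

play_rows(steps=[[[0,0,0,0,0,0,0.0],[0,0,0,0,0,0,0.0],[0,0,0,0,0,0,0.0]]])

```text
time_s: 5.65
tool_pos: [0.5183, -0.2167, 0.0707]
tool_rot: [-180.0, 0.0, 163.6]
force: [0.2, -0.2, 1.8]
grip_width: 0.016
grasp_force: 44.9
```

play_rows(steps=[[[0,0,-0.015,0,0,0,0.0],[0,0,-0.035,0,0,0,0.0],[0,0,-0.04,0,0,0,0.0],[0,0,-0.04,0,0,0,0.0],[-0.005,0.035,0,0,0,0,0.0],[-0.005,0.035,0,0,0,0,0.0],[-0.006,0.035,0,0,0,0,0.0],[-0.006,0.036,0,0,0,0,0.0],[-0.006,0.036,0,0,0,0,0.0],[-0.006,0.036,0,0,0,0,0.0]]])

```text
time_s: 6.65
tool_pos: [0.6114, -0.0204, 0.2015]
tool_rot: [180.0, 0.0, 163.6]
force: [-0.1, -0.7, -0.2]
grip_width: 0.0156
grasp_force: 44.9
```

play_rows(steps=[[[-0.006,0.036,0,0,0,0,0.0],[-0.005,0.035,0,0,0,0,0.0],[-0.005,0.035,0,0,0,0,0.0],[-0.005,0.033,0,0,0,0,0.0],[0,0,0.025,0,0,-0.037,0.0],[0,0,0.02,0,0,0,0.0],[0,0,0,0,0,0,0.0],[0,0,0,0,0,0,0.0],[0,0,0,0,0,0,0.0]]])

```text
time_s: 7.55
tool_pos: [0.6714, 0.1053, 0.1575]
tool_rot: [179.9, 0.1, 165.7]
force: [-0.3, -0.4, -1.2]
grip_width: 0.0154
grasp_force: 44.9
```

```bash
python3 - <<'E'
from h import *
import pickle
c=read_camera("wrist");save("wk.png",c["frame"],[140,0,380,290],2.05)
o=get_obs();print(o["tool_pos"],o["tool_rot"],o["force"],o["grip_width"],o["time_s"])
pickle.dump((c,o),open("wk.pkl","wb"))
E
```

```text
[0.67147894 0.10531997 0.1575741 ] [1.79923987e+02 1.42332524e-01 1.65655044e+02] [ 0.00441318  0.68477213 -0.87078831] 0.015842966994463057 7.6
```

View pics/wk.png

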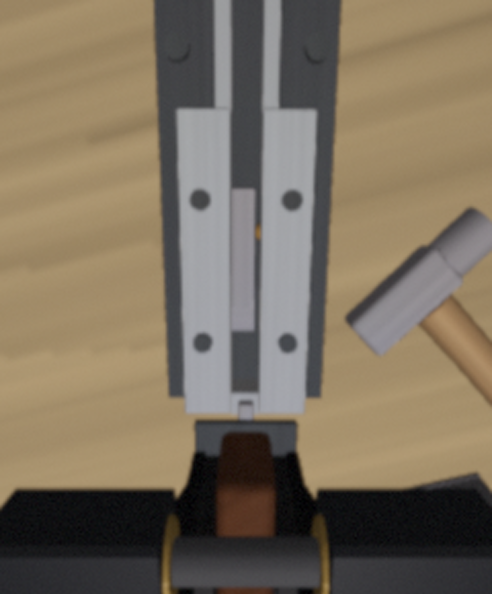

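```bash
python3 - <<'E'
from h import *
import pickle
c,o=pickle.load(open("wk.pkl","rb"))
s=2.05
P=lambda x,y,z:at(c,140+x/s-.25,y/s-.25,z)
a=np.radians(165.66);X=-np.array([np.cos(a),np.sin(a)]);Y=np.array([-X[1],X[0]])
T=o["tool_pos"][:2]
def q(n,x,y,z):
    d=P(x,y,z)[:2]-T;print(n,"fwd %.4f left %.4f"%(d@X,d@Y))
q("toe tip top edge L",241,402,.120);q("toe tip top R",252,402,.120)
q("flange L",195,422,.152);q("flange R",297,422,.152)
q("handle top L",218,486,.192);q("handle R",275,486,.192)
q("block front L",177,108,.038);q("block front R",317,108,.038)
q("block rear L",188,413,.038);q("block rear R",304,413,.038)
q("slot front L",230,108,.038);q("slot front R",264,108,.038)
q("slot rear L",231,392,.038);q("slot rear R",260,392,.038)
q("key nose L",231,188,.030);q("key nose R",255,188,.030)
q("key tab end L",231,331,.030);q("key tab R",254,331,.030)
E
```

```text
toe tip top edge L fwd -0.0152 left 0.0001
toe tip top R fwd -0.0152 left 0.0043
flange L fwd -0.0196 left -0.0145
flange R fwd -0.0196 left 0.0184
handle top L fwd -0.0178 left -0.0053
handle R fwd -0.0178 left 0.0092
block front L fwd -0.1290 left -0.0293
block front R fwd -0.1290 left 0.0347
block rear L fwd 0.0197 left -0.0291
block rear R fwd 0.0198 left 0.0336
slot front L fwd -0.1290 left -0.0051
slot front R fwd -0.1290 left 0.0105
slot rear L fwd 0.0078 left -0.0058
slot rear R fwd 0.0078 left 0.0097
key nose L fwd -0.0949 left -0.0051
key nose R fwd -0.0949 left 0.0067
key tab end L fwd -0.0236 left -0.0057
key tab R fwd -0.0236 left 0.0065
```

play_rows(steps=[[[0.003,0,0.02,0,0,0,0.0],[0,0,0.02,0,0,0,0.0],[0,0,0.02,0,0,0,0.0],[0,0,0.006,0,0,0,0.0],[0,0,0.005,0,0,0,0.0],[0,0,0.005,0,0,0,0.0],[0,0,0,0,0,0,0.0],[0,0,0,0,0,0,0.0]]])

```text
time_s: 8.4
tool_pos: [0.6682, 0.1064, 0.0804]
tool_rot: [180.0, 0.1, 165.7]
force: [0.3, 0.2, -1.3]
grip_width: 0.0157
grasp_force: 44.9
```

play_rows(steps=[[[0,0,0.003,0,0,0,0.0],[0,0,0.003,0,0,0,0.0],[0,0,0.003,0,0,0,0.0],[0,0,0.003,0,0,0,0.0],[0,0,0.003,0,0,0,0.0],[0,0,0.003,0,0,0,0.0],[0,0,0.003,0,0,0,0.0],[0,0,0,0,0,0,0.0],[0,0,0,0,0,0,0.0]]])

```text
time_s: 9.3
tool_pos: [0.6676, 0.1063, 0.0585]
tool_rot: [-180.0, -0.0, 165.7]
force: [0.5, 0.1, -1.6]
grip_width: 0.0157
grasp_force: 44.9
```

play_rows(steps=[[[0.004,0,0,0,0,0,0.0],[0.004,0,0,0,0,0,0.0],[0.002,0,0,0,0,0,0.0],[0.002,0,0,0,0,0,0.0],[0.002,0,0,0,0,0,0.0],[0.002,0,0,0,0,0,0.0],[0.002,0,0,0,0,0,0.0],[0.002,0,0,0,0,0,0.0],[0.002,0,0,0,0,0,0.0],[0.002,0,0,0,0,0,0.0],[0.002,0,0,0,0,0,0.0],[0.002,0,0,0,0,0,0.0]]])

```text
time_s: 10.5
tool_pos: [0.6407, 0.1132, 0.0588]
tool_rot: [180.0, 0.0, 165.7]
force: [4.5, -1.6, -2.4]
grip_width: 0.0156
grasp_force: 44.9
```

play_rows(steps=[[[0.002,0,0,0,0,0,0.0],[0.002,0,0,0,0,0,0.0],[0.002,0,0,0,0,0,0.0],[0.002,0,0,0,0,0,0.0],[0.002,0,0,0,0,0,0.0],[0.002,0,0,0,0,0,0.0]]])

```text
time_s: 11.1
tool_pos: [0.6289, 0.1163, 0.0587]
tool_rot: [180.0, 0.0, 165.7]
force: [5.7, -0.4, -1.0]
grip_width: 0.016
grasp_force: 44.9
```

```bash
python3 - <<'E'
from h import *
c=read_camera("wrist");o=get_obs();print(o["tool_pos"],o["tool_rot"],o["force"])
save("wd.png",c["frame"],[140,0,380,290],2.05)
E
```

```text
[0.62832411 0.11645243 0.05860971] [ 1.79992501e+02 -3.82091677e-02  1.65697716e+02] [ 2.81527246  0.09612332 -0.31823954]
```

View pics/wd.png

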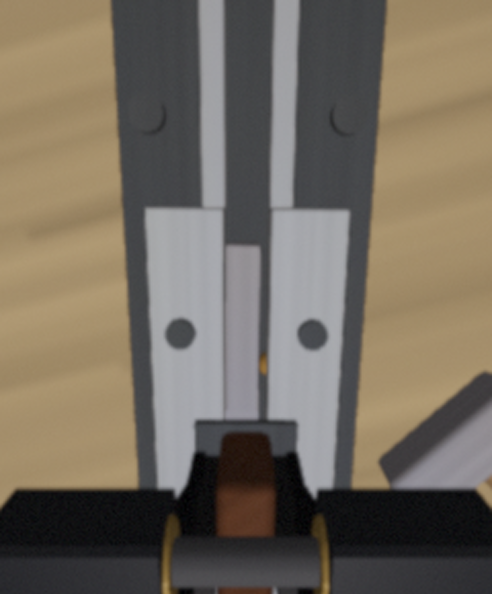

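play_rows(steps=[[[0.003,0,0,0,0,0,0.0],[0.003,0,0,0,0,0,0.0],[0.003,0,0,0,0,0,0.0],[0.003,0,0,0,0,0,0.0],[0.004,0,0,0,0,0,0.0],[0.004,0,0,0,0,0,0.0],[0.004,0,0,0,0,0,0.0],[0.004,0,0,0,0,0,0.0],[0.004,0,0,0,0,0,0.0],[0.004,0,0,0,0,0,0.0],[0.004,0,0,0,0,0,0.0],[0.004,0,0,0,0,0,0.0]]])

```text
time_s: 12.35
tool_pos: [0.5857, 0.1271, 0.0584]
tool_rot: [-180.0, -0.0, 165.7]
force: [0.9, -0.5, -1.0]
grip_width: 0.0152
grasp_force: 44.9
```

play_rows(steps=[[[0.004,0,0,0,0,0,0.0],[0.004,0,0,0,0,0,0.0],[0.004,0,0,0,0,0,0.0],[0.004,0,0,0,0,0,0.0],[0.004,0,0,0,0,0,0.0],[0.004,0,0,0,0,0,0.0],[0.004,0,0,0,0,0,0.0],[0.004,0,0,0,0,0,0.0],[0.004,0,0,0,0,0,0.0],[0.004,0,0,0,0,0,0.0],[0.003,0,0,0,0,0,0.0],[0.003,0,0,0,0,0,0.0]]])

```text
time_s: 13.55
tool_pos: [0.5416, 0.1386, 0.0587]
tool_rot: [180.0, 0.0, 165.7]
force: [1.5, 0.1, -2.3]
grip_width: 0.0156
grasp_force: 44.9
```

```bash
python3 - <<'E'
from h import *
import pickle
c=read_camera("wrist");o=get_obs();print(o["tool_pos"],o["tool_rot"],o["force"],o["qpos"].round(1))
pickle.dump((c,o),open("we.pkl","wb"))
save("we.png",c["frame"],[140,0,380,290],2.05)
E
```

```text
[0.54103083 0.13872867 0.05857784] [ 1.79991638e+02 -2.48497929e-02  1.65701990e+02] [-0.28831838 -0.44495434 -1.30596612] [-36.1  15.9  21.7 107.5  -6.9  57.8  64.3]
```

View pics/we.png

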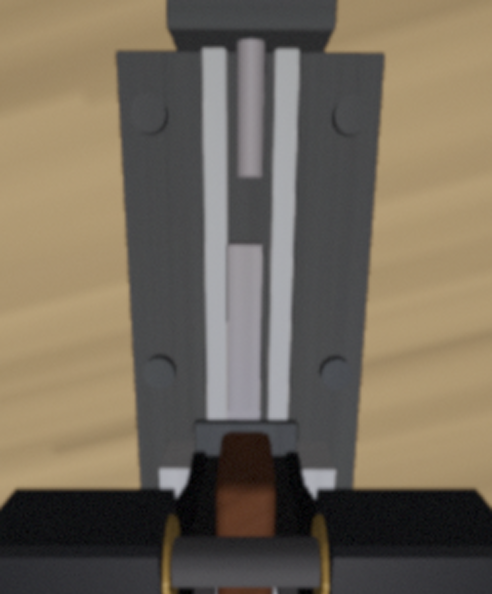

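```bash
python3 - <<'E'
from h import *
import pickle
c,o=pickle.load(open("we.pkl","rb"))
s=2.05
P=lambda x,y,z:at(c,140+x/s-.25,y/s-.25,z)[:2]
for z in(.020,.0245,.0365): print(z,np.linalg.norm(P(250,178,z)-P(245,243,.030)))
print(np.linalg.norm(P(245,416,.030)-P(245,243,.030)))
E
```

```text
0.02 0.020801453423100854
0.0245 0.020558183465371006
0.0365 0.019909545783174058
0.061269529120089705
```

play_rows(steps=[[[0.002,0,0,0,0,0,0.0],[0.002,0,0,0,0,0,0.0],[0.002,0,0,0,0,0,0.0],[0.002,0,0,0,0,0,0.0],[0.002,0,0,0,0,0,0.0],[0.002,0,0,0,0,0,0.0],[0.001,0,0,0,0,0,0.0],[0.001,0,0,0,0,0,0.0],[0.001,0,0,0,0,0,0.0],[0.001,0,0,0,0,0,0.0],[0,0,0,0,0,0,0.0],[0,0,0,0,0,0,0.0]]])

```text
time_s: 14.8
tool_pos: [0.5261, 0.1423, 0.0585]
tool_rot: [-180.0, -0.0, 165.7]
force: [-0.0, 0.7, -0.5]
grip_width: 0.0155
grasp_force: 44.9
```

play_rows(steps=[[[0.0005,0,0,0,0,0,0.0],[0.0005,0,0,0,0,0,0.0],[0.0005,0,0,0,0,0,0.0],[0,0,0,0,0,0,0.0]]])

```text
time_s: 15.2
tool_pos: [0.5246, 0.1427, 0.0585]
tool_rot: [-180.0, -0.0, 165.7]
force: [1.3, 0.1, -1.5]
grip_width: 0.0159
grasp_force: 44.9
```

play_rows(steps=[[[0.0005,0,0,0,0,0,0.0],[0,0,0,0,0,0,0.0],[0.0005,0,0,0,0,0,0.0],[0,0,0,0,0,0,0.0]]])

```text
time_s: 15.6
tool_pos: [0.5236, 0.143, 0.0585]
tool_rot: [-180.0, -0.0, 165.7]
force: [0.6, 0.4, -1.9]
grip_width: 0.0157
grasp_force: 44.9
```

play_rows(steps=[[[0.0005,0,0,0,0,0,0.0],[0,0,0,0,0,0,0.0]]])

```text
time_s: 15.8
tool_pos: [0.5232, 0.1431, 0.0585]
tool_rot: [-180.0, -0.0, 165.7]
force: [0.3, -0.7, -0.9]
grip_width: 0.0155
grasp_force: 44.9
```

play_rows(steps=[[[0.0005,0,0,0,0,0,0.0],[0,0,0,0,0,0,0.0]]])

```text
time_s: 16.0
tool_pos: [0.5227, 0.1432, 0.0585]
tool_rot: [-180.0, -0.0, 165.7]
force: [1.3, 0.2, -1.3]
grip_width: 0.0159
grasp_force: 44.9
```

play_rows(steps=[[[0.0005,0,0,0,0,0,0.0],[0,0,0,0,0,0,0.0]]])

```text
time_s: 16.2
tool_pos: [0.5222, 0.1434, 0.0586]
tool_rot: [180.0, -0.0, 165.7]
force: [0.4, -0.1, -2.2]
grip_width: 0.0158
grasp_force: 44.9
```

play_rows(steps=[[[0.0005,0,0,0,0,0,0.0],[0,0,0,0,0,0,0.0]]])

```text
time_s: 16.4
tool_pos: [0.5217, 0.1435, 0.0586]
tool_rot: [-180.0, -0.0, 165.7]
force: [1.4, -0.6, -1.1]
grip_width: 0.0154
grasp_force: 44.9
```

play_rows(steps=[[[0.0003,0,0,0,0,0,0.0],[0,0,0,0,0,0,0.0]]])

```text
time_s: 16.6
tool_pos: [0.5214, 0.1436, 0.0586]
tool_rot: [180.0, -0.0, 165.7]
force: [0.4, -0.1, -1.6]
grip_width: 0.016
grasp_force: 44.9
```

play_rows(steps=[[[0.0003,0,0,0,0,0,0.0],[0,0,0,0,0,0,0.0]]])

```text
time_s: 16.8
tool_pos: [0.5212, 0.1436, 0.0585]
tool_rot: [180.0, -0.0, 165.7]
force: [0.5, 0.2, -1.5]
grip_width: 0.0157
grasp_force: 44.9
```

play_rows(steps=[[[0.0003,0,0,0,0,0,0.0],[0,0,0,0,0,0,0.0]]])

```text
time_s: 17.0
tool_pos: [0.5209, 0.1437, 0.0586]
tool_rot: [180.0, -0.0, 165.7]
force: [0.6, -0.1, -1.3]
grip_width: 0.0153
grasp_force: 44.9
```

play_rows(steps=[[[0.0003,0,0,0,0,0,0.0],[0,0,0,0,0,0,0.0]]])

```text
time_s: 17.2
tool_pos: [0.5206, 0.1438, 0.0585]
tool_rot: [-180.0, -0.0, 165.7]
force: [1.1, -0.2, -1.7]
grip_width: 0.0156
grasp_force: 44.9
```

play_rows(steps=[[[0.0003,0,0,0,0,0,0.0],[0,0,0,0,0,0,0.0]]])

```text
time_s: 17.4
tool_pos: [0.5205, 0.1438, 0.0586]
tool_rot: [180.0, 0.0, 165.7]
force: [1.7, -1.4, -2.5]
grip_width: 0.0157
grasp_force: 44.9
```

play_rows(steps=[[[0.0002,0,0,0,0,0,0.0],[0,0,0,0,0,0,0.0]]])

```text
time_s: 17.6
tool_pos: [0.5205, 0.1438, 0.0586]
tool_rot: [180.0, 0.0, 165.7]
force: [1.4, -1.2, -2.6]
grip_width: 0.0156
grasp_force: 44.9
```

play_rows(steps=[[[0.0004,0,0,0,0,0,0.0],[0,0,0,0,0,0,0.0]]])

```text
time_s: 17.8
tool_pos: [0.5204, 0.1439, 0.0588]
tool_rot: [180.0, 0.1, 165.7]
force: [2.3, -0.4, -2.1]
grip_width: 0.0159
grasp_force: 44.9
```

```bash
python3 - <<'E'
from h import *
F=[];T=[]
for _ in range(8):
    read_camera("top");o=get_obs();F.append(o["force"]);T.append(o["tool_pos"])
print(np.mean(F,0).round(2),np.std(F,0).round(2),np.mean(T,0).round(5))
print(np.mean(F,0)@[.969,-.248,0])
E
```

```text
[ 3.11 -0.97 -2.01] [0.44 0.41 0.67] [0.52031 0.1439  0.05877]
3.252177936527693
```

play_rows(steps=[[[0.0002,0,0,0,0,0,0.0],[0,0,0,0,0,0,0.0],[0,0,0,0,0,0,0.0],[0,0,0,0,0,0,0.0]]])

```text
time_s: 18.6
tool_pos: [0.5202, 0.1439, 0.0588]
tool_rot: [180.0, 0.1, 165.7]
force: [4.8, -0.8, -1.9]
grip_width: 0.0157
grasp_force: 44.9
```

play_rows(steps=[[[-0.001,0,0,0,0,0,0.0],[-0.001,0,0,0,0,0,0.0],[-0.002,0,0,0,0,0,0.0],[-0.003,0,0,0,0,0,0.0],[-0.003,0,0,0,0,0,0.0],[-0.003,0,0,0,0,0,0.0],[-0.003,0,0,0,0,0,0.0],[-0.001,0,0,0,0,0,0.0],[0,0,0,0,0,0,0.0],[0,0,0,0,0,0,0.0]]])

```text
time_s: 19.6
tool_pos: [0.536, 0.1399, 0.0585]
tool_rot: [180.0, -0.0, 165.7]
force: [0.5, 0.7, -1.6]
grip_width: 0.0157
grasp_force: 44.9
```

play_rows(steps=[[[0,0,-0.003,0,0,0,0.0],[0,0,-0.005,0,0,0,0.0],[0,0,-0.008,0,0,0,0.0],[0,0,-0.01,0,0,0,0.0],[0,0,-0.015,0,0,0,0.0],[0,0,-0.02,0,0,0,0.0],[0,0,-0.03,0,0,0,0.0],[0,0,-0.03,0,0,0,0.0],[0,0,0,0,0,0.037,0.0],[0,0,0,0,0,0,0.0],[0,0,0,0,0,0,0.0]]])

```text
time_s: 20.7
tool_pos: [0.5358, 0.1398, 0.1799]
tool_rot: [180.0, -0.0, 163.6]
force: [0.7, -0.4, -0.9]
grip_width: 0.0156
grasp_force: 44.9
```

```bash
python3 - <<'E'
from h import *
import pickle
c=read_camera("wrist");o=get_obs();print(o["tool_pos"],o["tool_rot"],o["force"])
for n in("key","stop"):
  for d in silhouettes("wrist",n):
    print(n,round(d["p"],2),d["extent"])
T=o["tool_pos"][:2]
f=c["frame"].astype(int)
# brightness profile along jig centre line at z=.030
a=np.radians(165.7);X=-np.array([np.cos(a),np.sin(a)])
O=np.array([.6715,.1053])-X*.1096
for j in np.arange(-.17,-.03,.004):
    w=O+X*j; u=proj(c,[*w,.030]);i=np.round(u).astype(int)
    if 0<=i[1]<384: print("%.3f"%j,i,f[i[1],i[0]-2:i[0]+3].mean(0).round(0))
E
```

```text
[0.53563488 0.13971393 0.17939412] [-1.79976995e+02 -3.55112132e-02  1.63606323e+02] [-0.154363   -0.87329973 -1.0177996 ]
key 0.78 [251.2, 98.4, 267.2, 158.9]
stop 0.98 [233.9, 25.5, 281.4, 96.3]
stop 0.46 [69.8, 290.8, 99.0, 328.2]
-0.170 [253  47] [71. 71. 73.]
-0.166 [253  51] [68. 69. 70.]
-0.162 [253  55] [71. 72. 73.]
-0.158 [253  60] [85. 83. 85.]
-0.154 [253  64] [98. 96. 98.]
-0.150 [254  68] [110. 106. 109.]
-0.146 [254  72] [107. 104. 107.]
-0.142 [254  76] [106. 103. 106.]
-0.138 [254  80] [106. 103. 105.]
-0.134 [254  84] [104. 101. 103.]
-0.130 [254  88] [104. 101. 103.]
-0.126 [255  92] [114. 110. 113.]
-0.122 [255  96] [110. 107. 110.]
-0.118 [255 100] [148. 144. 148.]
-0.114 [255 104] [148. 144. 148.]
-0.110 [255 107] [148. 145. 149.]
-0.106 [255 111] [149. 145. 149.]
-0.102 [256 115] [149. 145. 150.]
-0.098 [256 119] [148. 145. 150.]
-0.094 [256 122] [149. 145. 151.]
-0.090 [256 126] [149. 146. 151.]
-0.086 [256 130] [149. 145. 151.]
-0.082 [256 133] [148. 145. 151.]
-0.078 [256 137] [149. 146. 152.]
-0.074 [257 140] [148. 146. 152.]
-0.070 [257 144] [148. 146. 152.]
-0.066 [257 147] [148. 147. 153.]
-0.062 [257 151] [150. 148. 155.]
-0.058 [257 154] [150. 148. 155.]
-0.054 [257 158] [150. 148. 156.]
-0.050 [257 161] [131. 129. 137.]
-0.046 [257 164] [71. 73. 75.]
-0.042 [258 168] [72. 73. 75.]
-0.038 [258 171] [71. 73. 75.]
-0.034 [258 174] [71. 73. 76.]
```

play_rows(steps=[[[-0.008,-0.034,0,0,0,0,0.0],[-0.008,-0.035,0,0,0,0,0.0],[-0.008,-0.035,0,0,0,0,0.0],[-0.008,-0.035,0,0,0,0,0.0],[-0.008,-0.035,0,0,0,0,0.0],[-0.008,-0.035,0,0,0,0,0.0],[-0.009,-0.035,0,0,0,0,0.0],[-0.009,-0.035,0,0,0,0,0.0],[-0.009,-0.034,0,0,0,0,0.0],[-0.009,-0.034,0,0,0,0,0.0],[0,0,0,0,0,0,0.0],[0,0,0,0,0,0,0.0]]])

```text
time_s: 22.05
tool_pos: [0.5179, -0.2175, 0.179]
tool_rot: [-180.0, -0.1, 163.4]
force: [0.6, 0.7, -1.7]
grip_width: 0.0153
grasp_force: 44.9
```

play_rows(steps=[[[0,0,0,0,0,0,0.0],[0,0,0,0,0,0,0.0]]])

```text
time_s: 22.25
tool_pos: [0.5188, -0.215, 0.1793]
tool_rot: [180.0, -0.0, 163.7]
force: [-1.2, 0.5, -1.8]
grip_width: 0.0157
grasp_force: 44.9
```

play_rows(steps=[[[0,0,0.03,0,0,0,0.0],[0,0,0,0,0,0,0.0],[0,0,0,0,0,0,0.0],[0,0,0,0,0,0,0.0],[0,0,0,0,0,0,0.0]]])

```text
time_s: 22.75
tool_pos: [0.5192, -0.2168, 0.1507]
tool_rot: [180.0, 0.1, 163.6]
force: [0.7, -0.6, -1.0]
grip_width: 0.0158
grasp_force: 44.9
```

play_rows(steps=[[[0.001,0,0.02,0,0,0,0.0],[0,0,0.018,0,0,0,0.0],[0,0,0.01,0,0,0,0.0],[0,0,0.01,0,0,0,0.0],[0,0,0.008,0,0,0,0.0],[0,0,0.005,0,0,0,0.0],[0,0,0.003,0,0,0,0.0],[0,0,0.002,0,0,0,0.0],[0,0,0.002,0,0,0,0.0],[0,0,0,0,0,0,0.0],[0,0,0,0,0,0,0.0]]])

```text
time_s: 23.85
tool_pos: [0.5177, -0.2165, 0.0718]
tool_rot: [180.0, 0.0, 163.6]
force: [-0.2, -0.2, -1.6]
grip_width: 0.0156
grasp_force: 44.9
```

play_rows(steps=[[[0,0,0.0005,0,0,0,0.0],[0,0,0.0005,0,0,0,0.0],[0,0,0,0,0,0,0.0],[0,0,0,0,0,0,0.0]]])

```text
time_s: 24.25
tool_pos: [0.5177, -0.2165, 0.0707]
tool_rot: [180.0, 0.0, 163.6]
force: [-0.4, -0.5, 0.1]
grip_width: 0.0157
grasp_force: 44.9
```

play_rows(steps=[[[0,0,0,0,0,0,0.022],[0,0,0,0,0,0,0.03],[0,0,0,0,0,0,0.05],[0,0,0,0,0,0,0.06],[0,0,0,0,0,0,0.06],[0,0,0,0,0,0,0.06],[0,0,-0.01,0,0,0,0.06],[0,0,-0.03,0,0,0,0.06],[0,0,-0.04,0,0,0,0.06],[0,0,-0.04,0,0,0,0.06],[0,0,0,0,0,0,0.06],[0,0,0,0,0,0,0.06]]])

```text
time_s: 25.45
tool_pos: [0.5182, -0.2167, 0.1922]
tool_rot: [180.0, 0.2, 163.6]
force: [0.2, 0.0, -0.4]
grip_width: 0.06
grasp_force: 0.0
```

```bash
python3 - <<'E'
from h import *
c=read_camera("wrist");o=get_obs();print(o["tool_pos"],o["force"],o["grip_width"])
for d in silhouettes("wrist","pick"): print(round(d["p"],2),d["extent"])
# predicted handle outline in the wrist picture if hanging upright
a=np.radians(-16.5);R=np.array([[np.cos(a),-np.sin(a)],[np.sin(a),np.cos(a)]])
pts=np.array([proj(c,[*(np.array([.518,-.2165])+R@[x,y]),z]) for x,y,z in [(sx*.02,sy*.008,z) for sx in(-1,1) for sy in(-1,1) for z in(.065,.105)]])
print("pred handle",pts.min(0),pts.max(0))
f=c["frame"].astype(int);m=((f[:,:,0]-f[:,:,2]>25)&(f[:,:,0]<130)&(f[:,:,1]<70)).astype(np.uint8);m[:,:200]=0;m[:,310:]=0;m[:120]=0;m[255:]=0
n,l,s,_=cv2.connectedComponentsWithStats(m);i=1+s[1:,4].argmax();print("brown l,t,w,h",s[i])
c=read_camera("side");d=silhouettes("side","pick")
for e in d: print("side",round(e["p"],2),e["extent"])
E
```

```text
[ 0.51739152 -0.21629497  0.19072214] [-0.0046838   0.09194696 -1.53489552] 0.06019429222075064
0.82 [152.0, 213.1, 188.4, 252.4]
0.79 [241.3, 161.7, 276.9, 211.1]
pred handle [249.2310724  164.17657456] [266.12118742 212.50822837]
brown l,t,w,h [252 175  16  38 533]
side 0.84 [339.1, 281.8, 364.4, 305.5]
side 0.63 [294.9, 239.2, 316.3, 263.0]
side 0.21 [188.2, 161.5, 290.3, 203.9]
```

```bash
python3 -c "
from cell import sign_off
print(sign_off())"
```

```text
the job is handed in; nothing more can be done
None
```

The key is out of the block in the run-out, pulled snug against the stop screw at about 4–5 N; the pick is back upright in its stand, and the job was handed in at about 26 s.

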